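Square a saw guide block into the corner of a magnetic grinding chuck and hold it

ROBOT

A 6-joint arm with a two-finger parallel gripper is mounted at the origin on the work surface. World frame = base frame: x ahead of the robot, y to its left, z up, the work surface at z = 0. Lengths are in m, angles in rad, forces in N, time in s.
With the tool pointing down it reaches from about 0.35 to 0.975 m from the base axis. Payload 17.4 kg.
Tool frame: the origin (TCP) lies midway between the tips of the shut fingers; the grasp point (between the pads) lies 19 mm behind it; z points along the fingers, y is the line along which they close (so a half turn about z gives the same grasp; the last joint's range is limited). The gripper opens to 85 mm and grips with 20 to 120 N. Pads are 22 mm wide; open, the fingers measure 114 mm over their backs; the gripper's body (76 mm by 85 mm) begins 54 mm behind the grasp point. The pads swing forward as they close: fully open they stand 13 mm farther back than shut.
Start: joints at [1.235, 0.116, 1.442, -0, 1.584, -0.038], TCP at [0.198, 0.645, 0.231] pointing down, gripper open.
Joint ranges: [-2.83, 2.83], [-0.83, 2.19], [0.07, 2.5], [-1.14, 4.28], [0.01, 3], [-2.97, 2.97]. Speed limits (rad/s): [1.89, 1.89, 2.22, 3.14, 3.14, 3.14].

INTERFACE

Orientations are given as a unit quaternion [w, x, y, z].
In Python, from station import manip, jaws, grab_frame, camera_params, job_done, nets gives the robot as it stands. The module is installed in compiled form; this text tells all that it offers. Calls block until the motion is done:
- manip.movep(position, orientation): joint-space move of the TCP to a pose.
- manip.servo_line(position, ori=None, velocity=0.15, stop_force=None): straight line of the TCP; ori=None keeps the orientation; velocity is the mean speed in m/s. With stop_force (N) it stops when the force on the tool has changed by that much, and returns True; else False.
- manip.goto_joints(angles): joint-space move.
- jaws.release() and jaws.grasp(strength=None): open the fingers fully, or close them until they stop; strength is the grip in N (None keeps the last).
- manip.wait(seconds).
- manip.solve_ik(position, orientation): joint angles nearest the present ones, or None.
- grab_frame(name): name is "side" or "top"; returns the picture (384x512x3 uint8, blue, green, red); there is no depth.
- camera_params(name): a dict with "fx", "fy", "cx", "cy" (pixels), "view" (4x4, takes a point from world to camera coordinates). Camera axes: x right, y down, z forward; pixel columns grow to the right and rows downward; lengths in m; the calibration is good to about 2 mm. A picture is of the moment at which its call begins. camera_params takes no time and is no camera call.
A pose or a line that the arm cannot do raises manip.MotionError and nothing moves.
- job_done(): hands the job in; it is judged then, once.
Trained networks look in the newest picture that a camera, given by its name, has taken for a name from the list of things; names that differ only in an ending like _2 or _b are one class to them, and where a whole thing is asked for, a point or a joint stands for the part that bears it (a point fixed in the world has none). Each returns a list of dicts, best first, with "conf" (0 to 1); they miss things now and then, are a little off and sometimes report something else, mostly with a low value. They report only what shows in the picture. A call takes as long as a camera call. They do not tell look-alikes from the thing itself.
- nets.trace(camera, query): "region" (384x512 bool, what is visible of it) and "at" ([column, row] in pixels, amid what is visible of it).
- nets.place_of(camera, query): "at" ([column, row] in pixels: a listed point, or the origin of a listed thing).
Readings, each from a call of its own:
- manip.current_time_s(): time.
- manip.current_joints(): joint angles.
- manip.current_qvel(): joint speeds.
- manip.current_joint_efforts(): joint torques, N m.
- manip.current_ee_pos(): TCP position.
- manip.current_eef_rot(): TCP orientation.
- manip.current_contact_force(): force on the tool from outside, world axes, zero at the start.
- manip.current_torque(): the same for the moment, N m.
- manip.current_gripper_width(): finger opening in m.
- manip.current_gripper_force(): force on a finger pad.
Only numpy, scipy, OpenCV 4.12 (cv2) and the standard library are available. Lean on these libraries where they do the work, as an engineer would, in place of code of your own. Each camera call takes 0.05 s, during which the arm holds its last target. There are 200 camera calls.

TASK

Load the long saw guide block (the one with two bolt holes; holes stay up) for grinding: set it down flat on the open face of the magnetic chuck, clear of both stops, then slide it home so that one long side is flush along the back rail and one end is against the end stop. Finish still holding it there with the fingers, pressed steadily against both stops at once, so that your mate can switch the magnet on; do not ram the stops, and leave everything else where it is.

Things in the scene. Friction and masses are not known exactly. Their poses are not given: they have to be found in the camera images.
- block_center (a point): centre (half-way up) of the loose long guide block: plain steel, 36 mm wide (its x), 76 mm long (its y), 36 mm high (z, up), about 0.75 kg, two dark bolt holes in its top 44 mm apart along its length. Starts lying flat on the bench, holes up, near two shorter one-hole blocks of the same section. Either long side and either end may go to the stops.
- block: the same long guide block; origin at the centre of its underside, z up, y along its 76 mm length
- chuck: magnetic grinding chuck fixed to the bench, 130 mm wide (its x) by 250 mm long (its y), with a flat striped steel face 58 mm above the bench, smooth and oiled (friction about 0.2), magnet off. Origin at the centre of its underside; x points from the switch-lever side (nearer the robot) to the back rail, y along it to the end stop. A loose steel parallel bar lies across the face at its -y end.
- corner (a point): the inside corner of the chuck where back rail, end stop and face meet: at face height, axes as the chuck's, 65 mm along x and 125 mm along y from the chuck's middle. The seated block's centre lies 18 mm to -x, 38 mm to -y and 18 mm above it.
- back_rail: rigid dark steel plate 8 mm thick along the whole far long side of the chuck, standing 9 mm above the face; its inner side is the plane x = 0 of corner. Origin and axes as the chuck's.
- end_stop: rigid dark steel plate 8 mm thick, 100 mm wide, across the chuck's +y end next to the corner, standing 9 mm above the face; its inner side is the plane y = 0 of corner. Origin and axes as the chuck's.
- short_a: short guide block 36 x 42 x 36 mm with one hole, 0.41 kg: not wanted, leave it; origin at the centre of its underside
- short_b: another short guide block 36 x 42 x 36 mm with one hole, 0.41 kg: not wanted, leave it; origin at the centre of its underside
- parallel: the loose steel parallel bar, 90 mm (its x) by 12 mm by 24 mm high, lying across the chuck's face about 88 mm from its middle towards -y: leave it; origin at the centre of its underside
- stone: loose two-layer sharpening stone, 100 x 26 x 14 mm, on the bench left of the chuck: leave it
- brush: loose bench brush lying beyond the chuck: leave it
- spray: loose white spray bottle with a red head, 200 mm tall, 72 mm across, at the back left of the bench: leave it
- hexkey: loose T-handled hex key lying beyond the chuck: leave it
- caliper: loose digital caliper lying on the bench to the left: leave it
Mind the look-alikes: they are no part of the job. What is shaped like the block but blue is not meant.

How it is judged:
By the outcome, as a careful person would: the job done as asked, in the order asked, and still so for the second after the job is handed in, while the arm keeps its last pose, push and grip.
It also fails if it takes over 51 s, if anything falls off the work surface, if the arm or the gripper's body presses on something with over 40 N, if the wrist force passes 120 N, or if a joint passes its speed limit or range.

## Working session

There is one attempt and no reset: what is moved stays moved. The work goes in short steps, each a Python script; the robot and the scene stay as the last script left them, time stands still between calls to the robot, and variables do not carry over. Pictures are saved under pics/ and viewed, at most 10 in all, crops included, and the job is handed in when it is done.

```bash
mkdir -p pics
cat > h.py <<'E'
import numpy as np, cv2
from station import manip, jaws, grab_frame, camera_params, job_done, nets
def ray(cam,px):
    p=camera_params(cam); V=np.array(p["view"]); R=V[:3,:3]; t=V[:3,3]
    d=R.T@np.array([(px[0]-p["cx"])/p["fx"],(px[1]-p["cy"])/p["fy"],1.0]); return -R.T@t,d
def at_z(cam,px,z):
    c,d=ray(cam,px); return c+d*(z-c[2])/d[2]
def proj(cam,P):
    p=camera_params(cam); V=np.array(p["view"]); q=V[:3,:3]@np.array(P)+V[:3,3]
    return np.array([p["fx"]*q[0]/q[2]+p["cx"],p["fy"]*q[1]/q[2]+p["cy"]])
E
python3 - <<'E'
from h import *
for c in("top","side"):
    im=grab_frame(c); cv2.imwrite(f"pics/{c}0.png",cv2.resize(im,(800,600),interpolation=cv2.INTER_CUBIC))
    cv2.imwrite(f"pics/{c}_raw.png",im)
    print(c,"campos",ray(c,(0,0))[0].round(3))
    for q,z in(("block_center",.018),("corner",.058),("chuck",0),("short_a",0),("parallel",.058)):
        for r in nets.place_of(c,q)[:4]: print(q,np.round(r["at"],1),round(r["conf"],2),at_z(c,r["at"],z).round(4))
E
```

```text
top campos [0.471 0.04  1.223]
block_center [327.5 216.2] 0.82 [ 0.4754 -0.176   0.018 ]
block_center [363.1 222.2] 0.71 [ 0.4583 -0.2779  0.018 ]
block_center [317.3 254.1] 0.56 [ 0.3679 -0.1456  0.018 ]
corner [198.9 152.3] 0.9 [0.6531 0.1881 0.058 ]
chuck [235.1 186. ] 0.91 [0.5633 0.0893 0.    ]
short_a [335.3 164.4] 0.79 [ 0.627 -0.204  0.   ]
short_a [406.6 200.5] 0.75 [ 0.5211 -0.4111  0.    ]
short_a [121.9 140.1] 0.53 [0.6979 0.4208 0.    ]
short_a [323.7 217.4] 0.36 [ 0.472  -0.1681  0.    ]
parallel [265.6 196.3] 0.5 [0.5304 0.0024 0.058 ]
side campos [ 0.056 -0.629  0.686]
block_center [273.5 258.1] 0.92 [ 0.473  -0.1641  0.018 ]
block_center [231.3 276.5] 0.61 [ 0.362  -0.1476  0.018 ]
block_center [303.  293.2] 0.6 [ 0.4567 -0.2813  0.018 ]
block_center [310.8 186.8] 0.42 [ 0.7455 -0.0153  0.018 ]
corner [243.7 153. ] 0.68 [0.6664 0.2113 0.058 ]
corner [169.9 156.8] 0.31 [0.4708 0.3382 0.058 ]
chuck [241.7 199.8] 0.67 [0.5603 0.0813 0.    ]
short_a [366.2 319.1] 0.82 [ 0.5244 -0.4005  0.    ]
short_a [326.1 243.2] 0.57 [ 0.6222 -0.1958  0.    ]
parallel [250.5 202.2] 0.68 [ 0.5298 -0.0016  0.058 ]
parallel [372.3 227.8] 0.32 [ 0.7012 -0.2657  0.058 ]
```

View pics/top0.png

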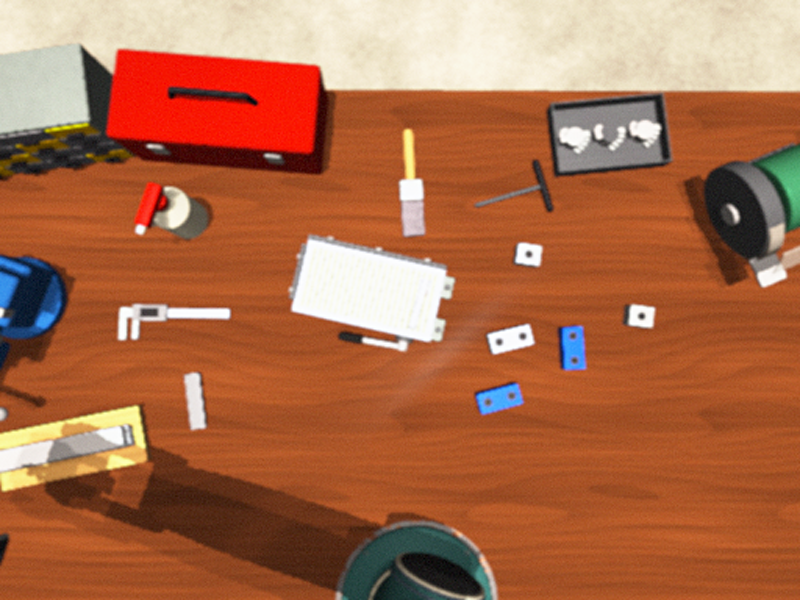

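View pics/side0.png

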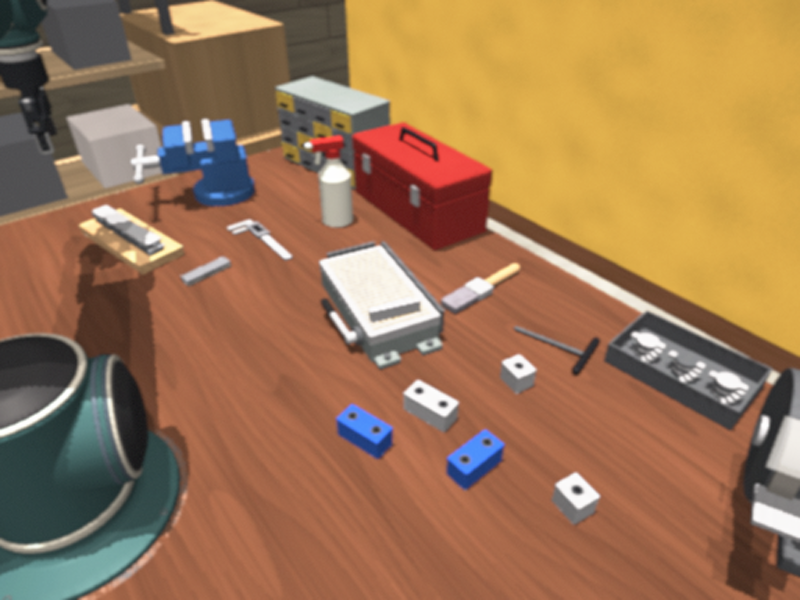

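The wanted block is the plain white two-hole one at 800-px (511,339), i.e. raw (327,216). The blue ones at (500,398) and (573,348) are decoys and the shorts are at (528,254) and (641,316). The chuck's end stop is on its left and the back rail along its top edge, with their corner near (311,238). Next I'll refine the poses of the block and the chuck.

```bash
cat >> h.py <<'E'
from scipy.spatial.transform import Rotation as Ro
def quat(yaw,flip=False):
    s=-1 if flip else 1
    y=s*np.array([np.cos(yaw),np.sin(yaw),0]); z=np.array([0,0,-1.]); x=np.cross(y,z)
    q=Ro.from_matrix(np.c_[x,y,z]).as_quat(); return [q[3],q[0],q[1],q[2]]
def rect(cam,mask,z):
    "min-area rectangle of a region, unprojected to height z: centre, sides, angle of long side as yaw of its y axis"
    c,_=cv2.findContours(mask.astype(np.uint8),0,cv2.CHAIN_APPROX_NONE); c=max(c,key=cv2.contourArea)[:,0,:]
    P=np.array([at_z(cam,p,z)[:2] for p in c])
    b=cv2.boxPoints(cv2.minAreaRect((P*1000).astype(np.float32)))/1000
    e=b[1]-b[0],b[2]-b[1]; l=max(e,key=np.linalg.norm); l=l*np.sign(l[1])
    return b.mean(0).round(4),np.sort([np.linalg.norm(v) for v in e]).round(4),round(np.degrees(np.arctan2(-l[0],l[1])),2)
E
python3 - <<'E'
from h import *
im=grab_frame("top")
for n,z in(("chuck",.058),("back_rail",.067),("end_stop",.067),("block",.036)):
    for r in nets.trace("top",n)[:3]:
        print(n,np.round(r["at"],1),round(r["conf"],2),r["region"].sum(),*rect("top",r["region"],z))
g=im.min(axis=2)
def bright(x0,y0,x1,y1,s=8):
    m=np.zeros(g.shape,np.uint8); m[y0:y1,x0:x1]=(g[y0:y1,x0:x1]>150); return m
m=bright(180,140,300,225); print("face",m.sum(),*rect("top",m,.058))
m=bright(305,195,347,235); print("blk",m.sum(),*rect("top",m,.036))
for (n,x0,y0,w,h) in(("chuck",180,145,110,80),("blk",300,195,56,42)):
    cv2.imwrite(f"pics/crop_{n}.png",cv2.resize(im[y0:y0+h,x0:x0+w],None,fx=7,fy=7,interpolation=cv2.INTER_CUBIC))
j=manip.current_joints()
for p,yaw in(((.474,-.17,.012),.17),((.6,.13,.07),-.21)):
    for f in(0,1): 
        s=manip.solve_ik(p,quat(yaw,f)); print(f,None if s is None else np.round(s,2))
E
```

```text
chuck [233.6 182.5] 0.73 4816 [0.5506 0.0822] [0.1704 0.2811] -12.95
back_rail [241.4 164.2] 0.76 326 [0.6276 0.0682] [0.0138 0.2382] -12.83
back_rail [111.  137.8] 0.37 1188 [0.7008 0.4321] [0.0923 0.1304] -5.69
end_stop [189.4 178.6] 0.52 97 [0.5917 0.2091] [0.0096 0.0911] 77.3
end_stop [408.1 201.3] 0.33 268 [ 0.513  -0.3924] [0.0395 0.054 ] -8.12
block [319.4 252.6] 0.89 419 [ 0.37   -0.1476] [0.0415 0.0804] 14.33
block [323.8 213.5] 0.83 325 [ 0.4741 -0.1683] [0.0342 0.0785] 14.78
block [366.  221.9] 0.78 391 [ 0.4591 -0.2799] [0.0425 0.0736] 88.99
face 5055 [0.5533 0.0839] [0.1708 0.2817] -12.75
blk 375 [ 0.4742 -0.1701] [0.0395 0.0791] 13.89
0 [-0.4  -0.11  2.04 -0.    1.21 -0.57]
1 [-0.4  -0.11  2.04 -0.    1.21  2.58]
0 [ 0.17  0.07  1.75 -0.    1.31  0.38]
1 [ 0.17  0.07  1.75 -0.    1.31 -2.76]
```

View pics/crop_chuck.png

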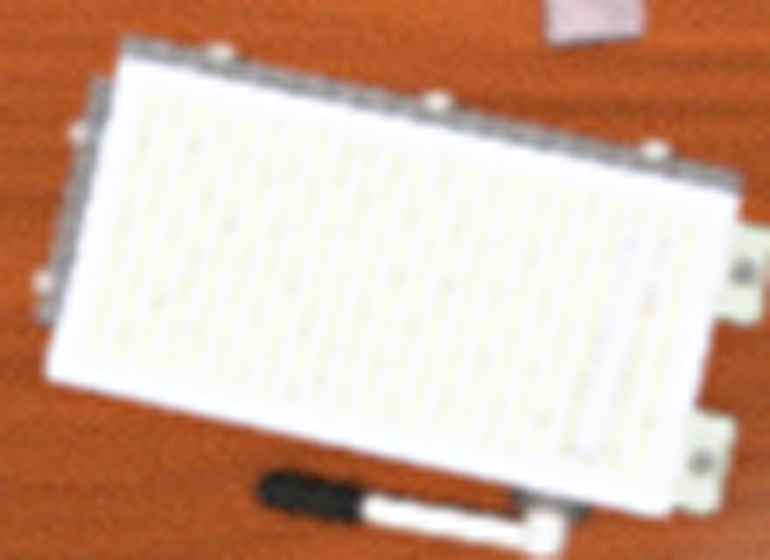

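The crop shows the chuck face's corners at crop (119,57), (738,192), (668,515) and (47,378). The rail is along the top edge, the stop on the upper left, and the parallel bar faintly visible near (620,340). I'll fit the chuck pose from these corners and grasp the block.

Run:
```python
from h import *
px=np.array([(119,57),(738,192),(668,515),(47,378)])/7-0.43+[180,145]
W=np.array([at_z("top",p,.058)[:2] for p in px]); M=np.array([(65,125),(65,-125),(-65,-125),(-65,125)])/1000.
print(W.round(4), [np.linalg.norm(W[i]-W[(i+1)%4]).round(4) for i in range(4)])
R,_=Ro.align_vectors(np.c_[W-W.mean(0),np.zeros(4)],np.c_[M,np.zeros(4)]); th=R.as_rotvec()[2]
print("chuck yaw",np.degrees(th),"centre",W.mean(0),"corner",W.mean(0)+R.apply([.065,.125,0])[:2])
q=quat(np.radians(14.2)); b=(.4742,-.1695)
manip.movep([*b,.12],q)
manip.servo_line([*b,.012],velocity=.12,stop_force=15)
jaws.grasp(40)
print(manip.current_gripper_width(),manip.current_ee_pos(),manip.current_contact_force(),manip.current_time_s())
manip.servo_line([*b,.14],velocity=.15)
print(manip.current_gripper_width(),manip.current_contact_force(),manip.current_time_s())
cv2.imwrite("pics/held.png",cv2.resize(grab_frame("side")[100:340,170:490],None,fx=2.5,fy=2.5,interpolation=cv2.INTER_CUBIC))
```

```text
[[ 0.6519  0.1946]
 [ 0.5981 -0.0518]
 [ 0.47   -0.0234]
 [ 0.524   0.2217]] [np.float64(0.2522), np.float64(0.1312), np.float64(0.2511), np.float64(0.1307)]
chuck yaw -12.344163446994187 centre [0.56101739 0.08528877] corner [0.65123759 0.19350298]
0.03534490259086039 [ 0.47424059 -0.16960778  0.01244301] [-3.96014708  0.09327711  6.49317217] 5.4583
0.03519562227759688 [ 0.95667613 -1.03036487 -7.74462756] 6.4583
```

View pics/held.png

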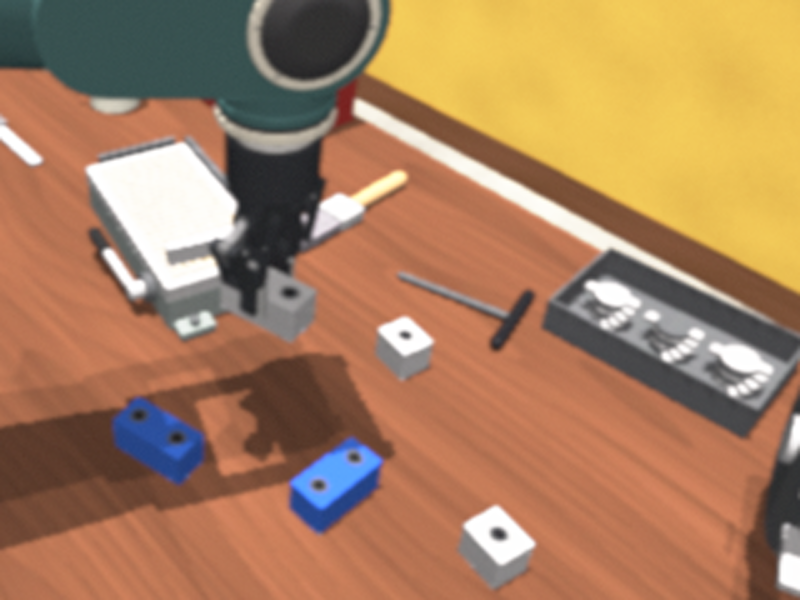

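The block is held level with its holes up (crop (290,293)), it weighs 7.7 N, and nothing else has been disturbed. Next I'll set it down clear of both stops.

```bash
cat >> h.py <<'E'
TH=np.radians(-12.45); C=np.array([.6512,.1935])
X=np.array([np.cos(TH),np.sin(TH),0]); Y=np.array([-np.sin(TH),np.cos(TH),0])
def W(u,v,z): return np.array([*C,z])+u*X+v*Y
def st(tag=""):
    p=np.array(manip.current_ee_pos()); f=np.array(manip.current_contact_force()); d=p-[*C,0]
    print(tag,"u,v,z mm",(1000*np.array([d@X,d@Y,p[2]])).round(1),"F uvz",np.round([f@X,f@Y,f[2]],1),"M",np.round(manip.current_torque(),2),"w",round(manip.current_gripper_width(),4),"t",round(manip.current_time_s(),2))
E
python3 - <<'E'
from h import *
q=quat(TH)
manip.movep(W(-.045,-.066,.14),q); st("above")
manip.servo_line(W(-.045,-.066,.078),velocity=.12); st("near")
print(manip.servo_line(W(-.045,-.066,.066),velocity=.02,stop_force=5)); st("down")
manip.wait(.3); st("settled")
cv2.imwrite("pics/down_top.png",cv2.resize(grab_frame("top")[135:225,175:295],None,fx=5,fy=5,interpolation=cv2.INTER_CUBIC))
cv2.imwrite("pics/down_side.png",cv2.resize(grab_frame("side")[130:250,170:330],None,fx=5,fy=5,interpolation=cv2.INTER_CUBIC))
E
```

```text
above u,v,z mm [-44.9 -66.8 139.7] F uvz [-1.2 -0.6 -7.7] M [-0.01  0.06  0.01] w 0.0355 t 7.76
near u,v,z mm [-44.6 -66.1  78.7] F uvz [ 0.  -0.6 -7. ] M [-0.03 -0.01  0.02] w 0.0354 t 8.43
True
down u,v,z mm [-44.9 -65.9  70.4] F uvz [-0.6 -0.2  5.8] M [ 0.05  0.35 -0.03] w 0.0352 t 8.88
settled u,v,z mm [-44.9 -65.9  70.4] F uvz [-0.3 -0.   5.8] M [-0.02  0.2  -0.08] w 0.0353 t 9.18
```

View pics/down_side.png

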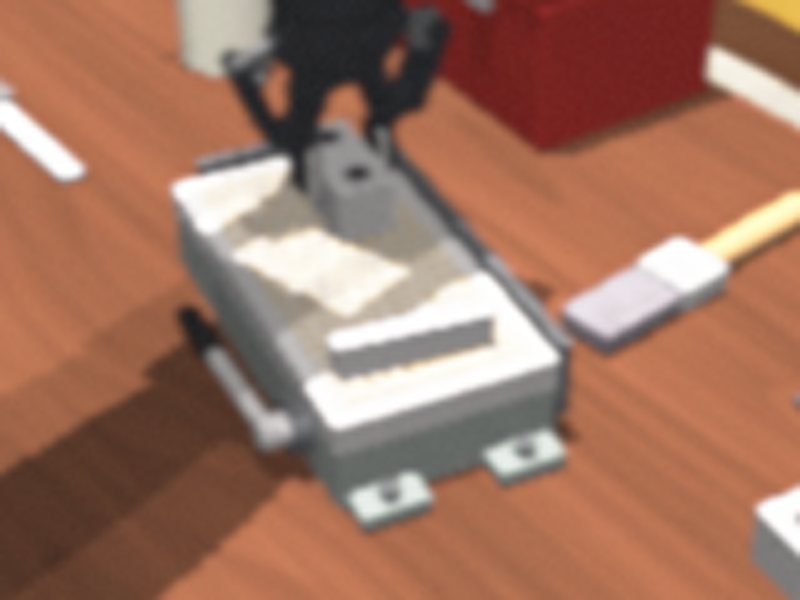

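The block stands flat on the face, well clear of the rail and the end stop, and the measured height agrees. I'll slide gently to the rail, then to the end stop.

Run:
```python
from h import *
z=.0702
print(manip.servo_line(W(-.010,-.066,z),velocity=.025,stop_force=9)); st("rail")
p=np.array(manip.current_ee_pos())-[*C,0]; u=p@X
# along the rail towards the end stop, keeping u
print(manip.servo_line(W(u+.0005,-.030,z),velocity=.025,stop_force=9)); st("end")
manip.wait(.3); st("hold")
```

```text
True
rail u,v,z mm [-17.5 -65.9  70.4] F uvz [-3.2 -0.8  5.9] M [ 0.07  0.42 -0.02] w 0.0355 t 10.32
True
end u,v,z mm [-17.5 -52.3  70.4] F uvz [0.2 3.4 3.5] M [ 0.54 -0.26 -0.06] w 0.0354 t 11.06
hold u,v,z mm [-17.6 -52.6  70.4] F uvz [3.  3.8 5. ] M [ 0.67 -0.75  0.06] w 0.0353 t 11.36
```

Run:
```python
from h import *
a=cv2.resize(grab_frame("side")[140:200,200:280],None,fx=10,fy=10,interpolation=cv2.INTER_CUBIC)
cv2.imwrite("pics/s1.png",a)
```

```text
(no output)
```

View pics/s1.png

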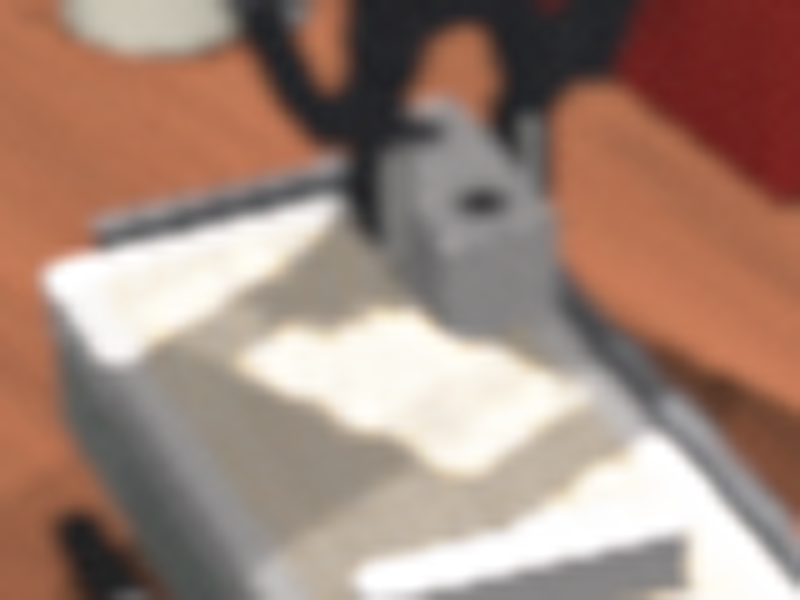

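The block lies against the rail, apparently still short of the end stop. The stop was probably a false trip from friction or a transient, so I'll continue along +y and watch the force.

Run:
```python
from h import *
z=.0702
p=np.array(manip.current_ee_pos())-[*C,0]; u=p@X
v=p@Y
while v<-.028:
    v+=.004
    s=manip.servo_line(W(u,v,z),velocity=.02,stop_force=12); st(s)
    f=np.array(manip.current_contact_force())
    if s or f@Y<-8: break
```

```text
False u,v,z mm [-17.4 -49.1  70.4] F uvz [-1.5 -1.7  6.4] M [-0.17  0.14  0.05] w 0.0349 t 11.78
False u,v,z mm [-17.4 -45.2  70.4] F uvz [-0.8 -2.4  6.9] M [-0.29  0.18 -0.04] w 0.0352 t 12.12
False u,v,z mm [-17.4 -41.2  70.4] F uvz [-1.2 -1.8  6.5] M [-0.23  0.09 -0.1 ] w 0.0352 t 12.47
True u,v,z mm [-17.4 -37.9  70.4] F uvz [-0.4 -2.4  4.3] M [-0.11 -0.05  0.06] w 0.0353 t 12.75
```

The end stop is reached at v = -37.9 mm, as expected. Now I'll build up a gentle press on both stops in small steps, using force feedback.

```bash
cat > press.py <<'E'
from h import *
p=np.array(manip.current_ee_pos())-[*C,0]; u=p@X; v=p@Y; z=.0702
for i in range(16):
    f=np.mean([manip.current_contact_force() for _ in range(3)],0); fu,fv=-f@X,-f@Y
    if fu>9 and fv>9: break
    u+=.0004*(fu<=9); v+=.0004*(fv<=9)
    manip.servo_line(W(u,v,z),velocity=.01); manip.wait(.15); print(round(u*1e3,2),round(v*1e3,2),end=" "); st()
E
python3 press.py
```

```text
-16.96 -37.54  u,v,z mm [-17.4 -37.9  70.4] F uvz [-7.2 -1.7  9.2] M [0.1  0.95 0.09] w 0.0355 t 13.15
-16.56 -37.14  u,v,z mm [-17.3 -37.9  70.4] F uvz [-10.7  -5.2  11.9] M [-0.23  1.82  0.07] w 0.0352 t 13.55
-16.56 -36.74  u,v,z mm [-17.3 -37.9  70.4] F uvz [-11.6  -8.8  12.5] M [-0.69  2.08  0.06] w 0.0354 t 13.95
-16.56 -36.34  u,v,z mm [-17.3 -37.9  70.4] F uvz [-12.6 -12.6  13.8] M [-1.22  2.23  0.15] w 0.0355 t 14.35
```

Run:
```python
from h import *
manip.wait(1); st()
a=grab_frame("top")[130:260,170:420]; b=grab_frame("side")[130:330,190:440]
b=cv2.resize(b,(400,320),interpolation=cv2.INTER_CUBIC); a=cv2.resize(a,(400,208),interpolation=cv2.INTER_CUBIC)
cv2.imwrite("pics/fin.png",np.vstack([a,b]))
```

```text
u,v,z mm [-17.3 -37.9  70.4] F uvz [-12.2 -12.6  13.5] M [-1.18  2.19  0.1 ] w 0.0357 t 15.35
```

View pics/fin.png

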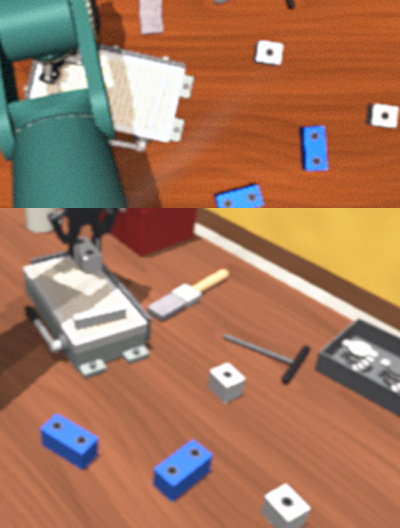

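The picture shows the block in the corner at the far end of the chuck (side half, about (88,255)). The parallel bar, short blocks and everything else in view are where they were, and the press holds steady at about 12 N on each stop.

```bash
python3 -c "
from h import *
print(job_done()); st()"
```

```text
the job is handed in; nothing more can be done
None
the job is handed in; nothing more can be done
```

The job is handed in: the long block was set down flat on the chuck, slid to the back rail and then the end stop, and is still held there, pressed at about 12 N on each; the verdict was not shown.

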